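# Press the blue label holder home behind the desk shelf's lip and hold it there

## Task

Take the blue label holder out of the wooden card stand and push it upright down behind the metal lip on the front edge of the desk shelf, all the way home against the spring. Keep pressing it down there and finish while still holding it pressed: the spring lifts it again if you let go. Leave the red holder, the mug and the yellow note block where they are.

Things in the scene. Friction and masses are not known exactly. Their poses are not given: they have to be found in the camera images.
- blue_holder: Blue plastic label holder, about 50 g, upright in one slot of the card stand. Plate 4 mm thick (x), 70 mm wide (y), 56 mm tall (z); on top in its middle a ribbed grip tab 12 mm thick (x), 32 mm wide (y), from 56 to 90 mm above the plate's lower edge. Origin: middle of the plate's lower edge, z up. Both faces alike (white label): fits either way round.
- red_holder: A second holder of the same shape in red, in the other slot of the card stand; to be left alone. Same origin and axes.
- stand: Fixed light-wood card stand, 60 x 200 x 45 mm (x, y, z). Two slots in line along y, each 5.5 x 76 mm, open at the top, centred at y = -49.5 and +49.5 mm; slot floors 20 mm above the desk, so 25 mm of each plate is in its slot. Which holder is in which slot varies. Origin: centre of its underside.
- shelf: Fixed wooden desk shelf: board 300 mm wide (y), 220 mm deep in all, top 100 mm above the desk. On the middle of its front edge (robot side) an aluminium label rail: a channel along y, open at the top, between the lip and the dark shelf edge, which reaches up to 100 mm. Origin: on the desk under the channel's middle; x points from the edge into the shelf, z up.
- rail_home (a point): Middle of the channel, 56 mm above the desk, axes as the shelf: where the middle of the holder's lower edge is when fully home. Channel 8 mm wide: shelf edge at x = +4, lip's inner face at x = -4 mm, upright to 80 mm above the desk, then flared to x = -15 at 94 mm. End cheeks (tops 91 mm above the desk) leave 80 mm along y, -40 to +40, for the 70 mm plate.
- bar (a joint): Orange sprung bar 74 mm long on the floor of the channel: its travel downwards in m. 0 = up, its top 64 mm above the desk; 0.008 = pressed fully down onto its stop, its top 56 mm above the desk. It takes about 4 N to start it and 10 N to hold it fully down; the holder's own weight does not press it.
- mug: White ceramic mug, 80 mm across, 95 mm tall, standing on the desk beyond the card stand; origin at the centre of its underside. Leave alone.
- notes: Yellow block of sticky notes, 76 x 76 x 30 mm, lying on the shelf board behind the rail; origin at the centre of its underside. Leave alone.
Not all that is in view belongs to the job. Leave any orange look-alike of the blue_holder alone.

How it is judged:
By the outcome, as a careful person would: the job done as asked, in the order asked, and still so for the second after the job is handed in, while the arm keeps its last pose, push and grip.
It also fails if it takes over 45 s, if anything falls off the work surface, if the arm or the gripper's body presses on something with over 40 N, if the wrist force passes 120 N, or if a joint passes its speed limit or range.

## Robot

A 6-joint arm with a two-finger parallel gripper is mounted at the origin on the work surface. World frame = base frame: x ahead of the robot, y to its left, z up, the work surface at z = 0. Lengths are in mm, angles in rad, forces in N, time in s.
With the tool pointing down it reaches from about 250 to 850 mm from the base axis. Payload 12.5 kg.
Tool frame: the origin (TCP) lies on the mounting face of the last link; the fingertips stand 186 mm ahead of it and the grasp point (between the pads) lies 167 mm ahead of it (pinch_z is the distance from the TCP to the grasp point, in mm); z points along the fingers, y is the line along which they close (so a half turn about z gives the same grasp; the last joint's range is limited). The gripper opens to 93 mm and grips with 3 to 60 N. Pads are 15 mm wide; open, the fingers measure 128 mm over their backs; the gripper's body (75 mm by 188 mm) begins 65 mm behind the grasp point.
Start: joints at [1.227, 0.351, 1.652, -0, 1.139, -0.085], TCP at [140.725, 531.679, 404.733] pointing down, gripper open.
Joint ranges: [-2.75, 2.75], [-0.79, 2.1], [0.01, 2.65], [-1.57, 4.71], [0.07, 3.14], [-2.87, 2.87]. Speed limits (rad/s): [2.22, 2.22, 2.79, 3.14, 3.14, 3.14].

## Interface

Orientations are given as a unit quaternion [x, y, z, w].
In Python, from workcell import move_pose, line_to, goto_joints, grip, pause, solve_ik, get_image, calibration, IKError, finish_job, current_t, current_qpos, current_dq, current_effort, current_ee_pos, current_tool_rot, current_ft_force, current_ft_torque, current_gripper_width, current_finger_force, pinch_z gives the robot as it stands. Calls block until the motion is done:
- move_pose(position, orientation): joint-space move of the TCP to a pose.
- line_to(position, orientation=None, rate=150): straight line of the TCP; orientation=None keeps the orientation; rate is the mean speed in mm/s.
- goto_joints(angles): joint-space move.
- grip(opening, squeeze=None): finger opening in mm; squeeze is the grip in N (None keeps the last); returns when the fingers have stopped.
- pause(seconds).
- solve_ik(position, orientation): joint angles nearest the present ones, or None.
- get_image(name): name is "scene" or "top" or "wrist"; returns the picture (400x640x3 uint8, red, green, blue); there is no depth.
- calibration(name): a dict with "fx", "fy", "cx", "cy" (pixels), "cam_to_world" (4x4, takes a point from camera to world coordinates); the wrist camera has in their place "hand_eye" (4x4, takes a point from camera to tool coordinates, whose origin is the TCP and whose axes are the flange's). Camera axes: x right, y up, looking along -z (the intrinsics and any distortion apply to the point x, -y, -z); pixel columns grow to the right and rows downward; lengths in mm; the calibration is good to about 2 mm. A picture is of the moment at which its call begins: read the wrist's pose just before it. calibration takes no time and is no camera call.
A pose or a line that the arm cannot do raises IKError and nothing moves.
- finish_job(): hands the job in; it is judged then, once.
Readings, each from a call of its own:
- current_t(): time.
- current_qpos(): joint angles.
- current_dq(): joint speeds.
- current_effort(): joint torques, N m.
- current_ee_pos(): TCP position.
- current_tool_rot(): TCP orientation.
- current_ft_force(): force on the tool from outside, world axes, zero at the start.
- current_ft_torque(): the same for the moment, N m.
- current_gripper_width(): finger opening in mm.
- current_finger_force(): force on a finger pad.
Only numpy, scipy, OpenCV 4.12 (cv2) and the standard library are available. Lean on these libraries where they do the work, as an engineer would, in place of code of your own. Each camera call takes 0.05 s, during which the arm holds its last target. There are 200 camera calls.

## Working session

There is one attempt and no reset: what is moved stays moved. The work goes in short steps, each a Python script; the robot and the scene stay as the last script left them, time stands still between calls to the robot, and variables do not carry over. Pictures are saved under pics/ and viewed, at most 10 in all, crops included, and the job is handed in when it is done.

```bash
mkdir -p pics; python3 - <<'E'
from workcell import *
import cv2,numpy as np
for n in("scene","top","wrist"):
    cv2.imwrite(f"pics/{n}0.png",get_image(n)[:,:,::-1]); c=calibration(n); print(n,{k:np.round(v,3).tolist() if not isinstance(v,str) else v for k,v in c.items()})
print(current_tool_rot(),current_t(),current_ft_force())
E
```

```text
scene {'fx': 463.061, 'fy': 463.061, 'cx': 326.071, 'cy': 201.35, 'cam_to_world': [[0.658, -0.462, 0.595, 1198.92], [0.753, 0.428, -0.501, -447.729], [-0.023, 0.777, 0.629, 749.014], [0.0, 0.0, 0.0, 1.0]]}
top {'fx': 518.781, 'fy': 518.781, 'cx': 321.262, 'cy': 198.151, 'cam_to_world': [[-0.026, 0.992, -0.121, 414.942], [-1.0, -0.024, 0.018, 102.742], [0.015, 0.122, 0.992, 1399.815], [0.0, 0.0, 0.0, 1.0]]}
wrist {'fx': 313.393, 'fy': 313.393, 'cx': 322.43, 'cy': 197.504, 'hand_eye': [[0.0, 0.958, 0.287, 81.662], [1.0, -0.0, 0.001, 0.027], [0.001, 0.287, -0.958, 21.334], [0.0, 0.0, 0.0, 1.0]]}
[ 1.29036785e-01  9.91639717e-01 -4.14832035e-04 -8.61725282e-05] 0.15 [-0.17643348 -0.3388101   0.43477643]
```

View pics/scene0.png

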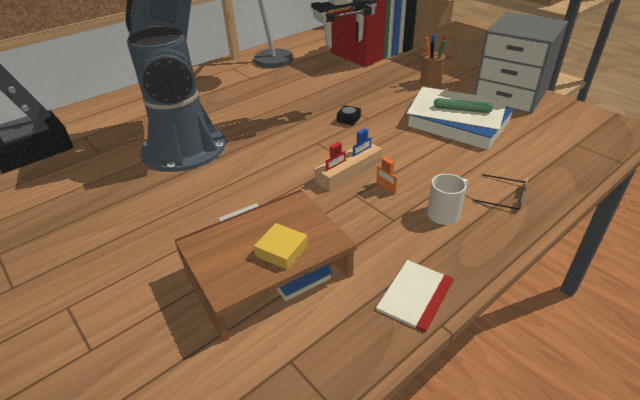

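View pics/top0.png

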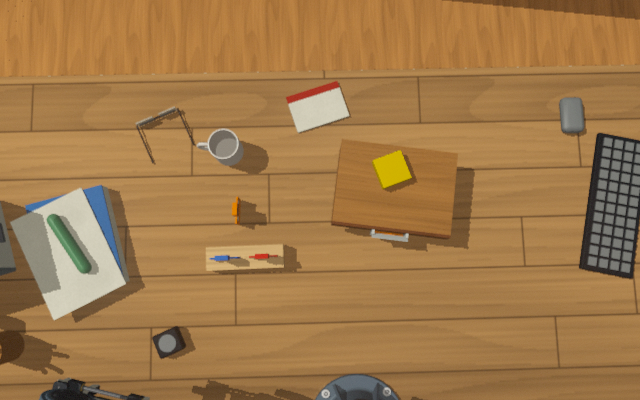

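The scene view shows the blue holder in the far slot of the stand. In the top view, blue is at about (222,258), red at (262,257), the stand spans (206–284, 246–271), and the rail is at about (390,236). The loose orange decoy is at (236,210).

Next I'll get coarse positions and take close wrist views.

```bash
cat > h.py <<'E'
from workcell import *
import cv2,numpy as np
from scipy.spatial.transform import Rotation as R
def ctw(n,pose=None):
    c=calibration(n)
    if n!="wrist": return c,np.array(c["cam_to_world"])
    T=np.eye(4);T[:3,:3]=R.from_quat(pose[1]).as_matrix();T[:3,3]=pose[0]
    return c,T@np.array(c["hand_eye"])
def px(n,u,v,z,pose=None):
    c,T=ctw(n,pose)
    d=T[:3,:3]@np.array([(u-c["cx"])/c["fx"],-(v-c["cy"])/c["fy"],-1])
    return T[:3,3]+d*(z-T[2,3])/d[2]
def proj(n,P,pose=None):
    c,T=ctw(n,pose); p=(np.atleast_2d(P)-T[:3,3])@T[:3,:3]
    return np.c_[c["cx"]+c["fx"]*p[:,0]/-p[:,2],c["cy"]-c["fy"]*p[:,1]/-p[:,2]]
def down(yaw): # tool pointing down, tool x axis at angle yaw in world
    return (R.from_euler('z',yaw)*R.from_quat([1,0,0,0])).as_quat()
E
python3 - <<'E'
from h import *
for nm,u,v,z in [("stand",206,248,45),("stand",283,245,45),("stand",284,269,45),("stand",207,271,45),("blue",222,258,110),("red",262,257,110),("railL",371,234,94),("railR",409,239,94),("shFL",332,225,100),("shFR",449,237,100),("shBL",342,140,100),("shBR",457,153,100)]:
    print(nm,px("top",u,v,z).round(1))
print(R.from_quat(current_tool_rot()).as_matrix().round(3))
E
```

```text
stand [457.9 379.8  45. ]
stand [460.5 180.4  45. ]
stand [398.6 178.9  45. ]
stand [398.7 377.2  45. ]
blue [430.3 327.2 110. ]
red [430.1 228.9 110. ]
railL [480.8 -44.3  94. ]
railR [ 465.8 -139.6   94. ]
shFL [505.5  53.6 100. ]
shFR [ 468.  -239.4  100. ]
shBL [722.7  21.7 100. ]
shBR [ 682.1 -272.1  100. ]
[[-0.967  0.256 -0.   ]
 [ 0.256  0.967 -0.001]
 [ 0.    -0.001 -1.   ]]
```

```bash
python3 - <<'E'
from h import *
import json
out={}
for nm,p,y in [("b",[430,328,400],1.57),("r",[473,-92,400],1.57-.145)]:
    for yy in (y,y-3.1416):
        q=solve_ik(p,down(yy)); print(nm,yy,None if q is None else np.round(q,2))
y=1.57
for nm,p,y in [("b",[430,328,400],-1.57),("r",[473,-92,400],-1.57-.145)]:
    try: move_pose(p,down(y))
    except IKError: move_pose(p,down(y+3.1416))
    pause(.2)
    pose=(current_ee_pos().tolist(),current_tool_rot().tolist()); out[nm]=pose
    im=get_image("wrist"); cv2.imwrite(f"pics/w{nm}.png",cv2.resize(im[:,:,::-1],(800,500),interpolation=cv2.INTER_CUBIC))
json.dump(out,open("poses.json","w")); print(out,current_t())
E
```

```text
b 1.57 [ 0.57  0.34  1.68 -0.    1.12  0.57]
b -1.5715999999999999 [ 0.57  0.34  1.68 -0.    1.12 -2.58]
r 1.425 [-0.29  0.23  1.83 -0.    1.08 -0.14]
r -1.7166 None
{'b': ([429.85009293829177, 328.20400408772457, 400.01253166462305], [0.7074536435700447, -0.7067597478743017, -3.0551440046698715e-06, -3.12215952574512e-05]), 'r': ([473.06702908765936, -91.73642730936835, 399.9875130486243], [0.755947495590878, 0.654632250883179, 3.2467446642532374e-06, 1.7206439262954353e-06])} 4.8667
```

View pics/wb.png

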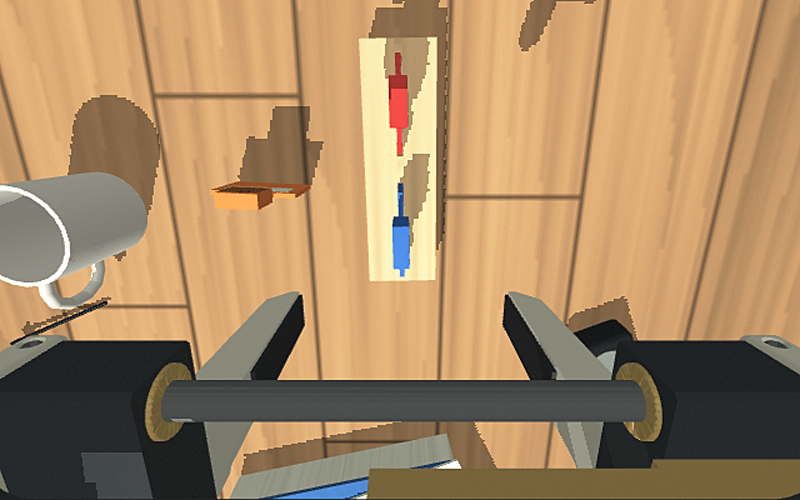

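View pics/wr.png

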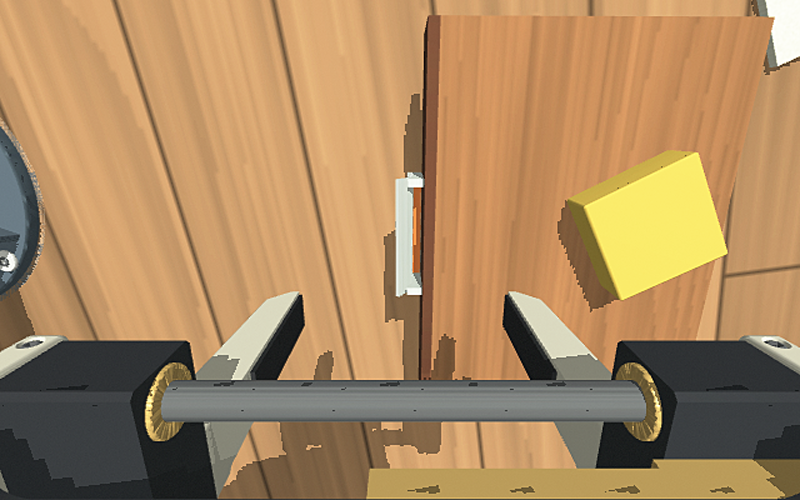

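The first wrist view shows the blue tab's top face at about cols 393–410, rows 227–268 (enlarged pixels). The second shows the rail lip at cols 397–410, rows 178–296, with the orange bar inside. I'll enlarge both areas.

```bash
python3 - <<'E'
import cv2,numpy as np
a=cv2.imread("pics/wb.png");b=cv2.imread("pics/wr.png")
a=cv2.resize(a,(640,400),interpolation=cv2.INTER_AREA);b=cv2.resize(b,(640,400),interpolation=cv2.INTER_AREA)
A=cv2.resize(a[135:235,290:350],None,fx=6,fy=6,interpolation=cv2.INTER_NEAREST)   # 360x600
B=cv2.resize(b[135:245,305:365],None,fx=5.4545,fy=5.4545,interpolation=cv2.INTER_NEAREST)
B=cv2.resize(b[140:240,305:370],None,fx=6,fy=6,interpolation=cv2.INTER_NEAREST)
cv2.imwrite("pics/crop1.png",np.hstack([A,np.zeros((600,20,3),np.uint8),B]))
E
```

```text
(no output)
```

View pics/crop1.png

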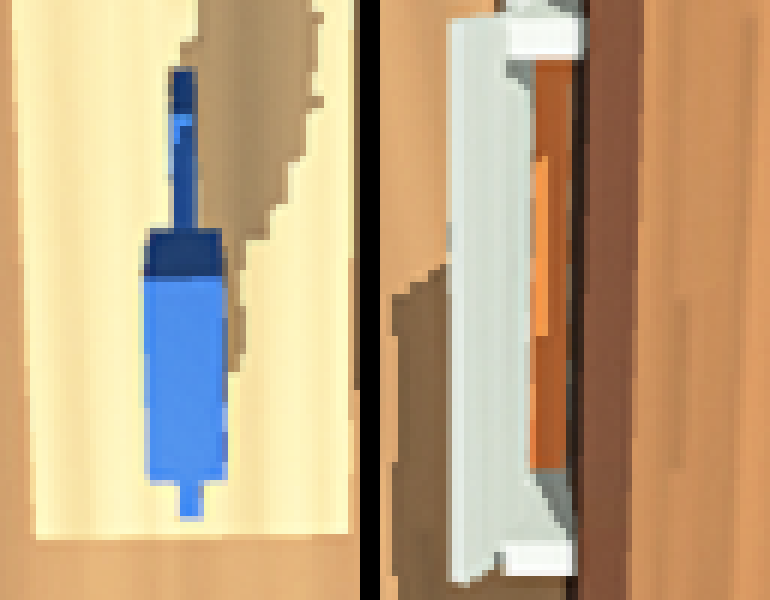

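```bash
python3 - <<'E'
from h import *
import json
P=json.load(open("poses.json"))
c=[px("wrist",u,v,110,P["b"]) for u,v in [(314,181.2),(327.5,181.2),(327.8,215.2),(314.2,215.2)]]
print("blue",np.round(c,1).tolist(),np.mean(c,0).round(1))
b=cv2.resize(cv2.imread("pics/wr.png"),(640,400),interpolation=cv2.INTER_AREA).astype(float)
for r in (20,60,100,140,145,150,170,190,210,230,235,250,270,290): print(r,b[r,312:360,2].astype(int).tolist()) if r in(20,150,190,290) else 0
# dark->wood boundary subpixel (largest rise in red in 335..360)
pts=[]
for r in range(20,290,5):
    s=b[r,330:360,2]; i=np.argmax(np.diff(s)); lo,hi=s[i-1],s[min(i+2,29)]
    pts.append(px("wrist",330+i+.5+.5,r+.5,100,P["r"])[:2])
pts=np.array(pts); k=np.polyfit(pts[:,1],pts[:,0],1); print("dark/wood x=k*y+c",k,"resid",np.abs(pts[:,0]-np.polyval(k,pts[:,1])).max(), pts[0],pts[-1])
for n,u,v,z in [("lipT",316.7,143,94),("lipB",316.7,237.2,94),("edge",338.7,150,100),("edge",337,233,100),("cheekT in",333,150,91),("cheekB in",331,230,91),("cheekT out",330,143,91),("cheekB out",330,236,91)]:
    print(n,px("wrist",u,v,z,P["r"]).round(1))
E
```

```text
blue [[438.9, 313.6, 110.0], [427.0, 313.6, 110.0], [426.6, 345.4, 110.0], [439.0, 345.5, 110.0]] [432.9 329.5 110. ]
20 [207, 208, 207, 207, 206, 206, 204, 204, 200, 200, 201, 200, 201, 200, 197, 197, 193, 197, 199, 201, 203, 204, 206, 207, 207, 210, 216, 222, 170, 58, 102, 140, 135, 133, 133, 134, 133, 133, 129, 132, 180, 211, 208, 200, 201, 204, 205, 208]
150 [210, 208, 207, 207, 219, 224, 222, 217, 216, 214, 214, 217, 223, 209, 140, 132, 136, 137, 147, 169, 170, 168, 169, 173, 166, 73, 42, 71, 139, 140, 135, 134, 134, 135, 132, 130, 160, 213, 215, 208, 204, 196, 193, 197, 203, 204, 204, 204]
190 [135, 133, 129, 128, 159, 224, 228, 214, 217, 212, 211, 212, 214, 213, 207, 207, 209, 206, 215, 248, 240, 168, 163, 170, 101, 40, 57, 136, 136, 132, 131, 132, 133, 130, 129, 152, 213, 212, 206, 203, 198, 193, 190, 187, 196, 202, 203, 203]
290 [218, 219, 221, 222, 223, 222, 221, 220, 219, 200, 119, 118, 128, 131, 131, 131, 133, 132, 130, 128, 130, 138, 126, 47, 51, 102, 121, 119, 118, 118, 117, 112, 124, 209, 203, 116, 113, 112, 114, 120, 119, 119, 118, 114, 113, 109, 109, 109]
dark/wood x=k*y+c [1.23270422e-01 5.03160308e+02] resid 14.704227622363533 [515.17013935  46.96477593] [ 480.31664426 -190.37830447]
lipT [472.9 -45.1  94. ]
lipB [ 459.3 -136.3   94. ]
edge [491.6 -53.3 100. ]
edge [ 479.7 -132.1  100. ]
cheekT in [486.7 -53.9  91. ]
cheekB in [ 474.2 -132.    91. ]
cheekT out [484.8 -47.2  91. ]
cheekB out [ 472.3 -138.2   91. ]
```

```bash
python3 - <<'E'
from h import *
def tab(pose,im):
    hsv=cv2.cvtColor(im,cv2.COLOR_RGB2HSV); m=cv2.inRange(hsv,(100,100,200),(120,255,255)); m[260:]=0
    n,l,s,c=cv2.connectedComponentsWithStats(m); i=1+np.argmax(s[1:,4]); x,y,w,h=s[i,:4]
    mm=l==i; rows=np.where(mm.sum(1)>8)[0]; cols=np.where(mm.sum(0)>8)[0]
    print(rows[[0,-1]],cols[[0,-1]]); 
    return px("wrist",(cols[0]+cols[-1]+1)/2,(rows[0]+rows[-1]+1)/2,110,pose)
import json
b=cv2.resize(cv2.imread("pics/wb.png"),(640,400),interpolation=cv2.INTER_AREA)[:,:,::-1].copy()
print(tab(json.load(open("poses.json"))["b"],b))
move_pose([432,328,400],down(1.5708)); pause(.2)
pose=(current_ee_pos(),current_tool_rot()); im=get_image("wrist"); print(tab(pose,im),current_t())
cv2.imwrite("pics/wb2.png",im[:,:,::-1])
E
```

```text
[182 214] [314 326]
[433.20116894 329.55603504 110.        ]
[177 210] [316 328]
[430.91296678 330.44588878 110.        ] 6.675
```

```bash
python3 - <<'E'
from h import *
q=down(1.5708)
line_to([432,330,300],q,200); line_to([432,330,265],q,80)
grip(8,15); print(current_gripper_width(),current_finger_force(),current_ft_force())
line_to([432,330,330],q,60); grip(8,45); line_to([432,330,400],q,150)
print(current_gripper_width(),current_finger_force(),current_ft_force(),current_t())
move_pose([480,-93,400],down(1.5708-.148)); pause(.2)
pose=(current_ee_pos(),current_tool_rot()); im=get_image("wrist"); print(pose,current_ft_force(),current_t())
cv2.imwrite("pics/held.png",cv2.resize(im[:,:,::-1][100:350,170:490],(800,625)[:2] and (768,600),interpolation=cv2.INTER_CUBIC))
E
```

```text
12.055554707776144 14.991087019443512 [-0.76335009 -0.26593863  0.22454302]
12.168217346078002 44.99115586280823 [ 0.39545862  0.35092584 -0.03173   ] 11.2
(array([480.16212605, -92.3896537 , 399.96831456]), array([ 7.57087578e-01,  6.53313400e-01,  9.20937230e-06, -2.08929709e-05])) [ 0.73526929  0.20308025 -0.04357357] 13.0167
```

View pics/held.png

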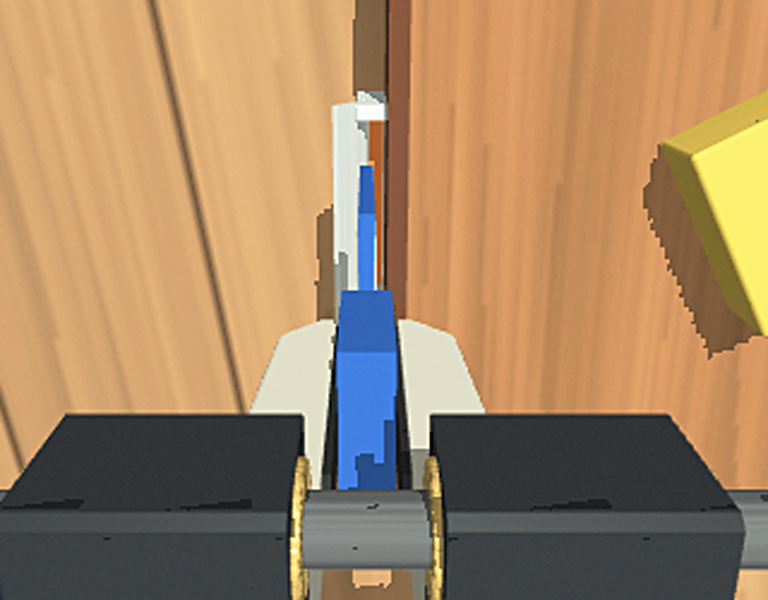

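The blue holder is gripped square, with its plate parallel to the channel and just on the lip side of it. I'll lower it into the flare, find the shelf edge by touch, then insert.

```bash
python3 - <<'E'
from h import *
q=down(1.5708-.148); n=np.array([np.cos(.148),-np.sin(.148),0]); O=np.array([482.4,-93.2,0])
at=lambda s,z:O+s*n+[0,0,z]
line_to(at(-3.5,400),q,100); line_to(at(-3.5,345),q,80); line_to(at(-3.5,333),q,30); pause(.2)
f0=current_ft_force(); print("f0",f0)
s=-3.5
while s<6:
    s+=.5; line_to(at(s,333),q,10); f=(current_ft_force()-f0)@n
    p=current_ee_pos(); print(s,round(float((p-O)@n),2),round(float(f),2),np.round(current_ft_force()-f0,1))
    if f<-3: break
print(current_t(), current_ee_pos())
E
```

```text
f0 [ 0.21564292  0.32485854 -0.70810363]
-3.0 -2.99 -0.36 [-0.5 -1.   0.2]
-2.5 -2.48 -0.07 [-0.1 -0.1 -0.4]
-2.0 -1.98 0.21 [ 0.2 -0.4  0.2]
-1.5 -1.48 0.36 [ 0.2 -1.2  0.1]
-1.0 -0.99 -0.33 [-0.2  0.6  0.8]
-0.5 -0.49 -0.94 [-1.  -0.6  0.3]
0.0 0.03 -0.05 [-0.1 -0.4  0.2]
0.5 0.52 0.09 [-0.  -0.7 -0.1]
1.0 1.02 -0.55 [-0.5  0.2 -0.1]
1.5 1.51 0.02 [ 0.   0.  -0.5]
2.0 2.01 0.07 [ 0.1 -0.  -0.1]
2.5 2.53 1.31 [ 1.2 -0.9 -0.3]
3.0 3.01 0.57 [ 0.6  0.1 -0.6]
3.5 3.51 -0.47 [-0.4  0.3 -0.4]
4.0 3.83 -3.85 [-3.7  1.2  1.8]
18.6083 [486.19075292 -93.75244108 332.90067402]
```

Touch puts the shelf-side limit at s≈3.6, so the channel centre is at s≈1.7.

```bash
python3 - <<'E'
from h import *
q=down(1.5708-.148); n=np.array([np.cos(.148),-np.sin(.148),0]); O=np.array([482.4,-93.2,0])
at=lambda s,z:O+s*n+[0,0,z]
line_to(at(1.7,333),q,15); pause(.2); f0=current_ft_force()
z=333
while z>297:
    z-=2 if z>313 else 1
    line_to(at(1.7,z),q,20); f=current_ft_force()-f0
    print(z,current_ee_pos()[2].round(2),f.round(1))
    if abs(f[2])>(8 if z>311 else 22) or np.hypot(f[0],f[1])>12: break
print(current_t(),current_gripper_width(),current_finger_force(),current_ft_torque().round(2))
im=get_image("wrist"); cv2.imwrite("pics/in.png",cv2.resize(im[:,:,::-1][100:350,170:490],(768,600),interpolation=cv2.INTER_CUBIC))
E
```

```text
331 330.84 [ 0.6  0.  -0.3]
329 328.86 [ 0.2  0.9 -0.9]
327 326.87 [ 0.1 -0.4 -0.5]
325 324.88 [-0.1  0.4 -0.2]
323 322.87 [ 0.8  0.3 -0.1]
321 320.88 [ 0.5 -0.2 -0.8]
319 318.85 [-0.6 -0.1 -0.1]
317 316.9 [ 0.6  0.7 -0.8]
315 314.87 [-0.5  0.1 -0.8]
313 312.9 [ 0.3 -0.  -0.5]
312 311.95 [-0.1  1.2 -0.2]
311 310.94 [-0.6  0.1 -1. ]
310 309.93 [ 1.3  0.9 -0.4]
309 308.99 [ 0.6 -0.1  0.1]
308 308.18 [-0.  -0.5  4.1]
307 307.08 [-1.1  0.1  4.6]
306 306.11 [-1.5 -0.5  4.6]
305 305.12 [-1.2  0.   6.4]
304 304.19 [-1.7  0.1  6.3]
303 303.23 [-1.5  0.3  8. ]
302 302.3 [-1.6  0.8  8.3]
301 301.35 [-1.8  0.5  9.1]
300 300.88 [-4.6  1.2 15.5]
299 300.77 [-7.9  1.1 27.5]
25.1083 11.873379531508418 45.04258096218109 [0.38 2.01 0.02]
```

View pics/in.png

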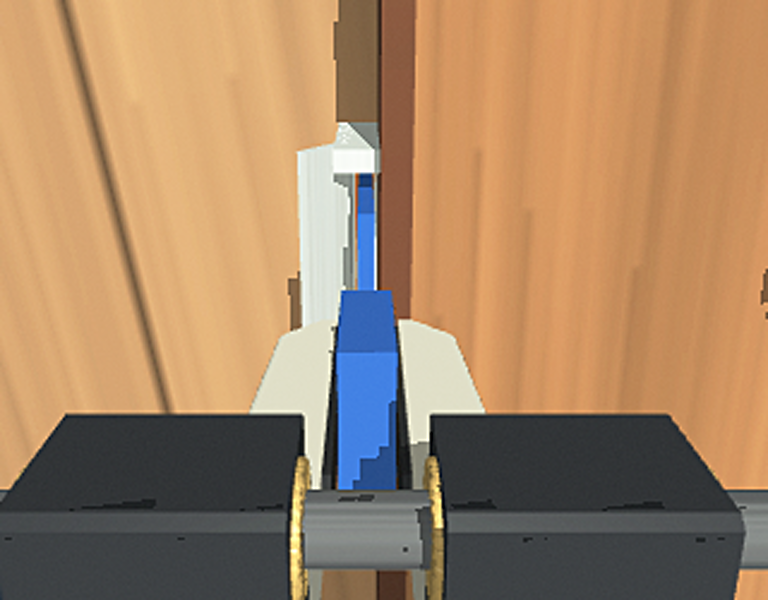

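The plate is in the channel behind the lip. The bar picked up load at TCP z≈308.8 and hit a hard stop at 300.8, which is its full 8 mm of travel.

```bash
python3 - <<'E'
from h import *
pause(1); print(current_ee_pos(),current_ft_force(),current_finger_force(),current_t())
print(finish_job())
E
```

```text
[484.27221763 -93.46940776 300.77358197] [-6.85458103  1.73962728 28.06976121] 45.041887164115906 26.1583
the job is handed in; nothing more can be done
None
```

The blue holder is upright behind the lip and pressed down to the bar's stop (8 mm of travel). The arm is still gripping it and holding it down with about 28 N, and I handed the job in at 26.2 s.

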